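# Shut the marked stop valve in the covered valve box

### The arm

A 6-joint arm with a two-finger parallel gripper is mounted at the origin on the work surface. World frame = base frame: x ahead of the robot, y to its left, z up, the work surface at z = 0. Lengths are in m, angles in degrees, forces in N, time in s.
With the tool pointing down it reaches from about 0.25 to 0.725 m from the base axis. Payload 9.7 kg.
Tool frame: the origin (TCP) lies at the very end of the fingers, on their centre line; the grasp point (between the pads) lies 19 mm behind it; x points along the fingers, z is the direction in which the jaws open and shut, and the axes are right-handed (so a half turn about x gives the same grasp; the last joint's range is limited). The gripper opens to 85 mm and grips with 20 to 120 N. Pads are 22 mm wide; open, the fingers measure 114 mm over their backs; the gripper's body (76 mm by 85 mm) begins 54 mm behind the grasp point. The pads swing forward as they close: fully open they stand 13 mm farther back than shut.
Start: joints at [-64.515, 4.979, 10.078, 95.1, 0, 90], TCP at [0.237, -0.496, 0.192] pointing down, gripper open.
Joint ranges: [-179.16, 179.16], [-48.56, 103.87], [-65.8, 70.77], [-126.05, 130.52], [-82.76, 87.17], [-180, 180]. Speed limits (degrees/s): [127.2, 127.2, 147.25, 180, 180, 180].

### API

Orientations are given as [roll, pitch, yaw] about the fixed x, y, z axes, in that order (R = Rz(yaw) Ry(pitch) Rx(roll)).
In Python, from workcell import sensors, vision, job_done gives the robot as it stands.
- The arm moves only by the tool carry_out, never from a script. Its argument "increments" is a list of rows, each a list of 7 numbers: the turn, a rotation vector about the tool's x, y, z in degrees, then the shift along the tool's x, y, z in mm, then the opening in per cent of the stroke, from 0 (shut) to 100 (fully open). A call has 1 to 12 rows; each row shifts and turns the commanded pose from where the row before left it, along the tool's axes as they then stand; what a row does not reach is not made up. A row lasts 1/8 s, in which the tool goes at most 62.5 mm and 10.7 degrees, less where a joint would pass 70% of its speed; a pose out of reach is approached as far as the arm can. A call is refused whole if a number of a shift passes 62.5 or a number of a turn 10.7, either way. A call with a gripper value outside its range is refused whole. The fingers move at their own pace and stop on an object; "squeeze" is the grip in N (left out, the last holds). Time passes only in rows, so rows that do not move let the fingers close. It gives the time, the measured TCP pose, the force and the opening at its end, in the units of the state.
- sensors.get_obs(): the state, without advancing time (a new reading comes with each control period).
- vision.camera(name): name is "side" or "top"; returns the picture (400x640x3 uint8, red, green, blue); there is no depth.
- vision.calibration(name): a dict with "camera_matrix" (3x3 intrinsics, pixels), "extrinsics" (4x4, takes a point from world to camera coordinates). Camera axes: x right, y up, looking along -z (the intrinsics and any distortion apply to the point x, -y, -z); pixel columns grow to the right and rows downward; lengths in m; the calibration is good to about 2 mm. A picture is of the moment at which its call begins. calibration takes no time and is no camera call.
- job_done(): hands the job in, once; it reports no verdict.
The state is a dict: "time": time; "q": joint angles; "qd": joint speeds; "joint_efforts": joint torques, N m; "ee_pos": TCP position; "tcp_rot": TCP orientation; "wrist_force": force on the tool from outside, world axes, zero at the start; "torque": the same for the moment, N m; "opening": finger opening in m.
Only numpy, scipy, OpenCV 4.12 (cv2) and the standard library are available. Lean on these libraries where they do the work, as an engineer would, in place of code of your own. Each camera call takes 0.05 s, during which the arm holds its last target.

### The job

Push the cover of the grey valve box all the way back, away from the robot, so that the bay with the two valves is open, then push the marked handle (red with a white band) clockwise until it is fully shut, across its pipe. Push with the fingers only: do not lift the cover out of its channel, and leave it slid back. Leave the blue handle and all the loose things on the bench as they are.

Things in the scene. Friction and masses are not known exactly. Their poses are not given: they have to be found in the camera images.
- valve_box: Fixed grey box, 320 x 322 mm. Origin on the bench under the centre of its bay; x away from the robot (yaw up to 0.3), y left. In its frame, mm: the open bay is x -65..65, y -145..145, floor z 6, rim z 95; behind it, x 65..230, a closed housing with flat top z 95. A lip to z 105 all round makes the cover's channel along x.
- cover: Loose aluminium plate, two yellow stripes, 150 (x) x 300 (y) x 4 mm, 0.5 kg, lying in the channel on the box, axes along the box's; hides the bay. Origin: centre of its underside (box z 95). Starts at box x 0..20 mm; slides along the box's +x over the housing to a stop at x = 155. Friction holds it: a push of 2 to 6 N moves it.
- cover_rib (a point): Middle of the top edge of the upright dark rib on the cover, 30 mm above the cover's upper face; the rib is 130 mm long along the cover's y and 10 mm thick, and its middle plane lies at x = 25 in the cover's frame. Its face towards the robot is the place to push.
- marked_pivot (a point): On the vertical turning axis of the marked valve's handle, at the grip's mid height, 73 mm above the bench. The valve stands in the bay at box x = 30 mm and y = -85 or +45 mm; the plain valve has the other place.
- marked_tip (a point): Middle of the free end of the marked handle, 77 mm from its axis. The handle is a level lever with a red grip that has a white band round it; the grip is 18 mm wide, 20 mm high (63 to 83 mm above the bench), and runs from 29 to 77 mm from the axis.
- marked_handle (a joint): Angle of the marked (red, white-banded) handle, rad. 0 (open): it points along its pipe, to the box's -x, towards the robot. Grows clockwise seen from above, the tip going to the box's +y; shut at its stop, 1.571, where it points along +y, across the pipe. Starts at 0 to 0.35. Stiff by friction (3 N at 50 mm from the axis); stays where left.
- plain_tip (a point): Middle of the free end of the plain handle of the other valve in the bay: the same lever with a plain blue grip, 77 mm from its axis, same height. It also starts 0 to 0.35 rad from the box's -x direction, and turns the same way. To be left alone.
- spanner: steel open-ended spanner, 180 mm long, 8 mm high, lying left of the valve box; loose, a bystander. Origin at the centre of its underside.
- screwdriver: yellow-handled screwdriver, 200 mm long, 26 mm high, lying right of the valve box; loose, a bystander. Origin at the centre of its underside.
- collar: brass ring, 48 mm across, 22 mm high, in front of the valve box (robot's side); loose, a bystander. Origin at the centre of its underside.
- grease_tin: tin with a green label, 72 mm across, 85 mm high, far left on the bench; loose, a bystander. Origin at the centre of its underside.
- mug: white mug, 80 mm across, 90 mm high, far left on the bench; loose, a bystander. Origin at the centre of its underside.
- sample_jar: lidded jar, 60 mm across, 80 mm high, far right on the bench; loose, a bystander. Origin at the centre of its underside.
- brush: flat brush with a wooden handle, 200 mm long, 20 mm high, far right on the bench; loose, a bystander. Origin at the centre of its underside.

How it is judged:
By the outcome, as a careful person would: the job done as asked, in the order asked, and still so for the second after the job is handed in, with the robot touching nothing.
It also fails if it takes over 48 s, if anything falls off the work surface, if the arm or the gripper's body presses on something with over 40 N, if the wrist force passes 120 N, or if a joint passes its speed limit or range.

## Working session

There is one attempt and no reset: what is moved stays moved. The work goes in short steps, Python scripts to look and compute and a tool call to move; the robot and the scene stay as the last step left them, time stands still between calls to the robot, and variables do not carry over. Pictures are saved under pics/ and viewed, and the job is handed in when it is done.

Besides the shell and the picture viewer there is one more tool, called after "Emit:" in YAML: its name, and indented under it one key for each argument. carry_out: Moves the arm, as the interface text tells. Its arguments: {"type":"object","properties":{"increments":{"type":"array"},"squeeze":{"type":"number"}},"required":["increments"]}

```bash
mkdir -p pics; python3 - <<'E'
from workcell import sensors, vision
import cv2
print(sensors.get_obs())
for n in("side","top"):
    c=vision.calibration(n);print(n,c)
    cv2.imwrite(f"pics/{n}0.png",vision.camera(n)[:,:,::-1])
E
```

```text
{'time': 0.0, 'q': array([-6.45148288e+01,  5.00965724e+00,  1.00354263e+01,  9.50999819e+01,
        4.14505468e-04,  8.99983913e+01]), 'qd': array([ 0.0298133 ,  0.04401355, -0.05861425, -0.08216776, -0.00441802,
        0.00662109]), 'joint_efforts': array([ 1.25582017e-03, -5.20383167e+01,  4.64807475e+01,  1.61452655e-02,
        1.11858000e-05,  2.44199285e-06]), 'ee_pos': array([ 0.23653469, -0.49623033,  0.19160566]), 'tcp_rot': array([179.6783776 ,  89.92578592, 115.16515723]), 'wrist_force': array([-0.08869395, -0.24874902, -0.20336313]), 'torque': array([-0.06054544, -0.00162469, -0.05695833]), 'opening': 0.08551382624200715}
side {'camera_matrix': array([[426.37970847,   0.        , 319.67900639],
       [  0.        , 426.37970847, 201.03750257],
       [  0.        ,   0.        ,   1.        ]]), 'extrinsics': array([[ 0.99687521, -0.07840813,  0.0095903 , -0.5059294 ],
       [ 0.03124414,  0.5028877 ,  0.86378687, -0.11370997],
       [-0.07255076, -0.86078808,  0.50376608, -1.48225863],
       [ 0.        ,  0.        ,  0.        ,  1.        ]])}
top {'camera_matrix': array([[516.13948584,   0.        , 314.05091452],
       [  0.        , 516.13948584, 200.04652418],
       [  0.        ,   0.        ,   1.        ]]), 'extrinsics': array([[ 0.01137884, -0.9998418 ,  0.01367075, -0.030673  ],
       [ 0.99488643,  0.01269246,  0.1001993 , -0.52607267],
       [-0.10035696,  0.01246069,  0.99487346, -1.81599335],
       [ 0.        ,  0.        ,  0.        ,  1.        ]])}
```

View pics/side0.png

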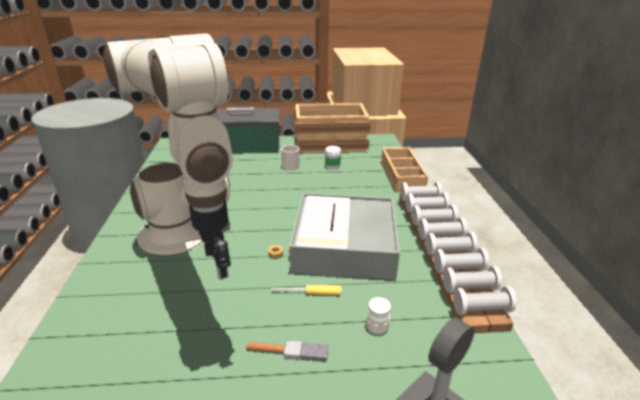

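View pics/top0.png

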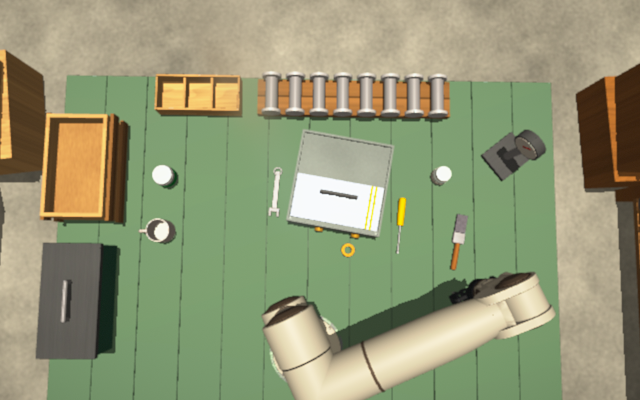

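The top view shows the box with corners at about (305,131), (393,146), (380,237) and (288,221). The rib runs from (320,191) to (357,198). In the side view the box is at (295–398, 195–275). Next I'll measure both.

```bash
cat > h.py <<'E'
import numpy as np, cv2
from workcell import sensors, vision
def ray(n,u,v):
    c=vision.calibration(n);K=c["camera_matrix"];T=c["extrinsics"]
    p=np.linalg.inv(K)@[u,v,1]; d=T[:3,:3].T@np.array([p[0],-p[1],-p[2]])
    return -T[:3,:3].T@T[:3,3], d
def onz(n,u,v,z):
    o,d=ray(n,u,v); return o+d*(z-o[2])/d[2]
def pix(n,P):
    c=vision.calibration(n);K=c["camera_matrix"];T=c["extrinsics"]
    q=T[:3,:3]@np.asarray(P)+T[:3,3]; q=K@[q[0],-q[1],-q[2]]; return q[:2]/q[2]
def crop(n,im,x0,x1,y0,y1,f,name):
    c=cv2.resize(im[y0:y1,x0:x1],None,fx=f,fy=f,interpolation=cv2.INTER_CUBIC); cv2.imwrite(name,c[:,:,::-1])
E
python3 - <<'E'
from h import *
im=cv2.imread("pics/top0.png")[:,:,::-1]
crop("top",im,275,415,120,250,5,"pics/topc0.png")
g=im.max(2)
m=(g<100).astype(np.uint8); m[:150]=0;m[225:]=0;m[:,:305]=0;m[:,370:]=0
n,l,s,c=cv2.connectedComponentsWithStats(m)
for i in range(1,n):
    if s[i,4]>30:
        r=cv2.minAreaRect(np.argwhere(l==i)[:,::-1].astype(np.float32)); print(s[i],c[i],r)
        b=cv2.boxPoints(r); print(b)
        print(onz("top",*c[i],.125))
        P=[onz("top",*p,.129) for p in b]; print(np.round(P,4))
for p in[(305,131),(393,146),(380,237),(288,221)]: print(onz("top",*p,.105))
E
```

```text
[321 191  35   8  56] [338.53571429 194.76785714] ((337.968017578125, 194.67601013183594), (34.70378112792969, 1.5205262899398804), 10.30484676361084)
[[320.76004 192.32   ]
 [321.032   190.824  ]
 [355.176   197.03201]
 [354.90402 198.52802]]
[ 0.53549202 -0.10574778  0.125     ]
[[ 0.5426 -0.0454  0.129 ]
 [ 0.5477 -0.0463  0.129 ]
 [ 0.5281 -0.1618  0.129 ]
 [ 0.523  -0.1609  0.129 ]]
[0.75841772 0.01073945 0.105     ]
[ 0.70998462 -0.29446251  0.105     ]
[ 0.39513202 -0.24893276  0.105     ]
[0.44574741 0.06444751 0.105     ]
```

View pics/topc0.png

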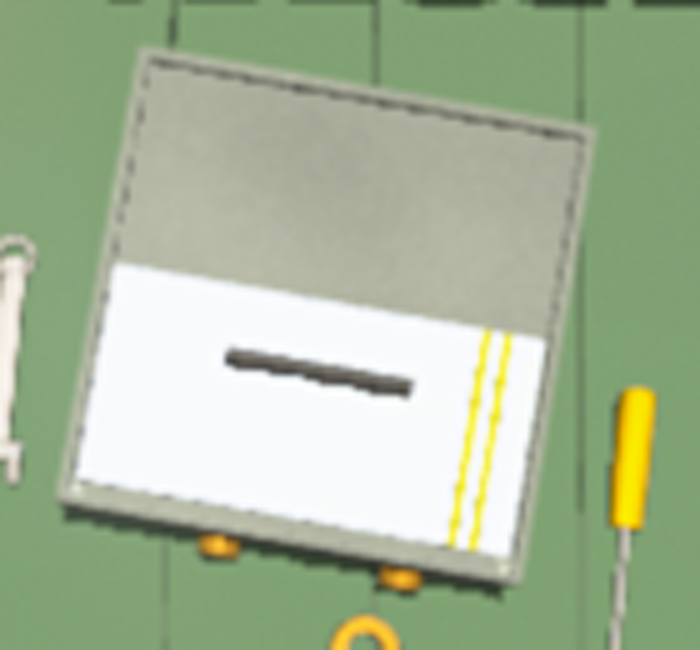

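```bash
python3 - <<'E'
from h import *
im=cv2.imread("pics/top0.png")[:,:,::-1]
print("cam",ray("top",0,0)[0])
hsv=cv2.cvtColor(np.ascontiguousarray(im),cv2.COLOR_RGB2HSV)
m=((im.min(2)>225)|((hsv[...,1]>120)&(hsv[...,0]>20)&(hsv[...,0]<35)&(hsv[...,2]>150))).astype(np.uint8)
z=np.zeros_like(m); z[165:236,285:386]=1; m*=z
m=cv2.morphologyEx(m,cv2.MORPH_CLOSE,np.ones((7,7)))
cs,_=cv2.findContours(m,cv2.RETR_EXTERNAL,cv2.CHAIN_APPROX_NONE); c=max(cs,key=cv2.contourArea)
P=np.array([onz("top",*p[0],.099)[:2] for p in c]).astype(np.float32)*1000
r=cv2.minAreaRect(P);print(r); print(cv2.boxPoints(r))
q=[(142,47),(597,128),(522,582),(60,497)]
W=np.array([onz("top",(a+.5)/5-.5+275,(b+.5)/5-.5+120,.105)[:2]*1000 for a,b in q]);print(W)
for i in range(4):
    d=W[(i+1)%4]-W[i]; print(np.hypot(*d),np.degrees(np.arctan2(d[1],d[0])))
E
```

```text
cam [ 3.41483999e-01 -1.36245297e-03  1.85981503e+00]
((515.7529907226562, -101.38410949707031), (300.15618896484375, 150.77328491210938), 80.56348419189453)
[[ 416.78046 -237.07135]
 [ 565.5135  -261.79132]
 [ 614.7255    34.30313]
 [ 465.9925    59.0231 ]]
[[ 765.37472744   17.75926124]
 [ 712.84751431 -297.942891  ]
 [ 398.4843816  -245.5322164 ]
 [ 452.49972448   69.31951907]]
320.04211761980827 -99.44646227233719
318.70214624449466 170.53469521185207
319.45151838105545 80.26521603820832
317.09498208959167 -9.357954257142262
```

```bash
cat >> h.py <<'E'
from scipy.spatial.transform import Rotation as R
YAW=-9.4
u=np.array([np.cos(np.radians(YAW)),np.sin(np.radians(YAW)),0]);v=np.array([-u[1],u[0],0])
O=np.array([.503,-.099,0])
def box(x,y,z): return O+u*x/1000+v*y/1000+[0,0,z/1000]
def tobox(P): d=np.asarray(P)-O; return np.round([d@u*1000,d@v*1000,d[2]*1000],1)
def st():
    o=sensors.get_obs(); r=R.from_euler("xyz",o["tcp_rot"],degrees=True)
    return o["ee_pos"],r,o
def to(P):
    p,r,o=st(); return np.round(r.inv().apply(np.asarray(P)-p)*1000,1)
E
python3 - <<'E'
from h import *
p,r,o=st(); print(r.as_matrix().round(3)); print(tobox(p))
# desired: x down, z = v or -v
for s in(1,-1):
    D=np.array([[0,0,-1],np.cross(s*v,[0,0,-1]),s*v]).T
    e=r.inv()*R.from_matrix(D); print(s,e.as_rotvec(degrees=True)); 
    print((R.from_matrix(D).inv().apply(np.array([.510,-.100,.19])-p)*1000).round(1), D.round(3))
E
```

```text
[[-0.001  0.903  0.43 ]
 [ 0.001  0.43  -0.903]
 [-1.    -0.    -0.001]]
[-198.  -435.4  191.7]
1 [-1.45115517e+02 -2.89397395e-02 -8.73565547e-02]
[   1.7 -205.1  435.6] [[ 0.    -0.987  0.163]
 [ 0.     0.163  0.987]
 [-1.     0.     0.   ]]
-1 [ 3.48844559e+01 -6.68375263e-02  2.21421347e-02]
[   1.7  205.1 -435.6] [[ 0.     0.987 -0.163]
 [ 0.    -0.163 -0.987]
 [-1.     0.    -0.   ]]
```

Emit:
carry_out:
  increments:
    - [8.7, 0, 0, 0, 0, 0, 0]
    - [8.7, 0, 0, 0, 0, 0, 0]
    - [8.7, 0, 0, 0, 0, 0, 0]
    - [8.8, 0, 0, 0, 0, 0, 0]
    - [0, 0, 0, 0, 22, -48, 0]
    - [0, 0, 0, 0, 22, -48, 0]
    - [0, 0, 0, 0, 22, -48, 0]
    - [0, 0, 0, 0, 22, -48, 0]
    - [0, 0, 0, 0, 22, -48, 0]
    - [0, 0, 0, 0, 22, -48, 0]
    - [0, 0, 0, 0, 22, -48, 0]
    - [0, 0, 0, 0, 22, -48, 0]
  squeeze: 20

```text
time: 1.6
ee_pos: [0.4737, -0.1448, 0.1921]
tcp_rot: [-86.4, 90.0, 174.2]
wrist_force: [1.3, 0.2, -0.3]
opening: -0.0001
```

Emit:
carry_out:
  increments:
    - [0, 0, 0, 0, 15, -25, 0]
    - [0, 0, 0, 0, 15, -25, 0]
    - [0, 0, 0, 0, 0, 0, 0]
    - [0, 0, 0, 0, 0, 0, 0]

```text
time: 2.1
ee_pos: [0.5105, -0.1023, 0.192]
tcp_rot: [-75.1, 90.0, -174.5]
wrist_force: [-0.9, -0.8, -0.8]
opening: 0.0003
```

```bash
python3 - <<'E'
from h import *
p,r,o=st(); print(r.as_matrix().round(3),p,o["opening"],o["time"],o["wrist_force"]); print(tobox(p), "cover",tobox([.5158,-.1014,0]))
print(to(np.array([.5158,-.1014,.130])+u*-.006))
im=vision.camera("side"); crop("side",im,180,420,100,290,3,"pics/s1.png")
E
```

```text
[[-0.001  0.987 -0.163]
 [-0.    -0.163 -0.987]
 [-1.    -0.001  0.   ]] [ 0.51047611 -0.10228663  0.19203372] 0.00028804857545454855 2.1 [-0.88351999 -0.8289056  -0.79331128]
[  7.9  -2.  192. ] cover [13.  -0.3  0. ]
[62.  -0.8 -1.8]
```

View pics/s1.png

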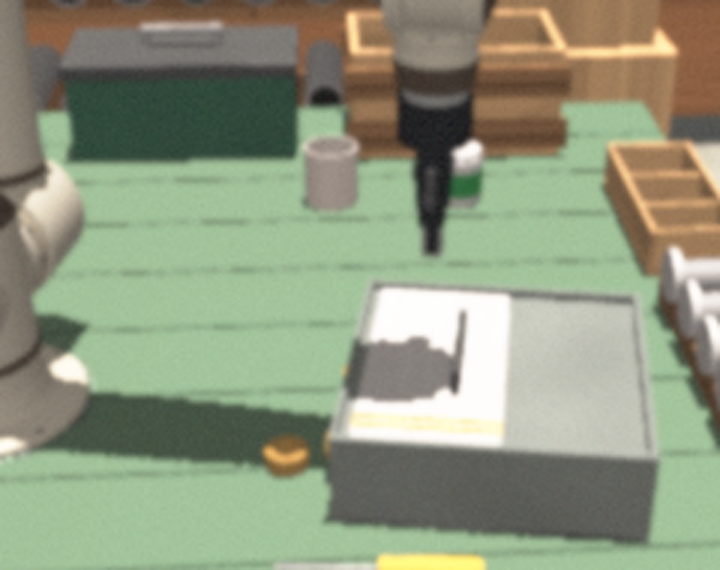

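The fingers are shut and hang above the cover on the robot's side of the rib (tip at crop 431,250). I'll descend 80 mm next, then push.

Emit:
carry_out:
  increments:
    - [0, 0, 0, 30, 0, -2, 0]
    - [0, 0, 0, 30, 0, 0, 0]
    - [0, 0, 0, 12, 0, 0, 0]
    - [0, 0, 0, 8, 0, 0, 0]
    - [0, 0, 0, 0, 0, 0, 0]
    - [0, 0, 0, 0, 0, 0, 0]

```text
time: 2.9
ee_pos: [0.5116, -0.1002, 0.1133]
tcp_rot: [88.1, 89.9, -11.3]
wrist_force: [0.4, -0.2, 0.2]
opening: -0.0004
```

```bash
python3 - <<'E'
from h import *
p,r,o=st(); print(tobox(p),o["wrist_force"])
im=vision.camera("side"); crop("side",im,260,420,150,290,4,"pics/s2.png")
E
```

```text
[  8.7   0.2 113.3] [ 0.36722169 -0.21350059  0.23311395]
```

View pics/s2.png

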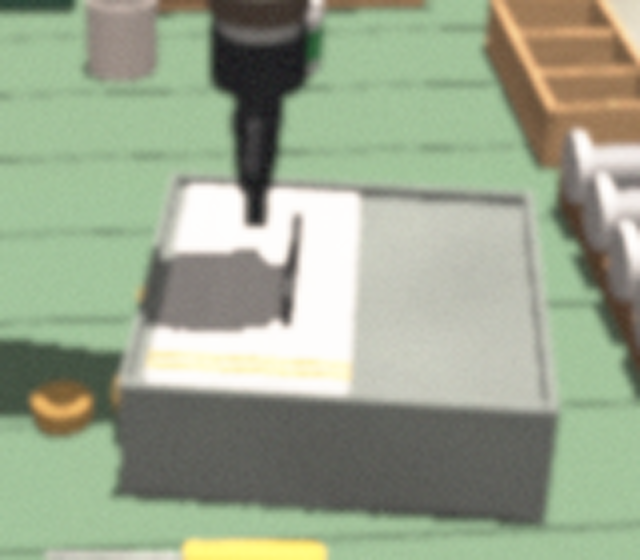

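```bash
python3 - <<'E'
from h import *
p,r,o=st()
f=lambda P:((pix("side",P)-[260,150])*4).round()
print("tcp",f(p),"rib ends top",[f(box(38,y,129)) for y in(-65,0,65)],"bot",[f(box(33,y,99)) for y in(-65,65)])
print([f(box(x,y,105)) for x in(-81,241) for y in(-160,160)])
E
```

```text
tcp [255. 267.] rib ends top [array([287., 296.]), array([292., 252.]), array([296., 211.])] bot [array([279., 328.]), array([289., 241.])]
[array([116., 386.]), array([168., 174.]), array([560., 412.]), array([532., 192.])]
```

```bash
python3 - <<'E'
from h import *
f=lambda P:((pix("side",P)-[180,100])*3).round()
print("s1 tcp",f([.51047,-.10229,.19203]), "s0 tcp", pix("side",[0.2365,-0.4962,0.1916]))
im=cv2.imread("pics/side0.png")[:,:,::-1]
crop("side",im,170,290,190,300,5,"pics/s0c.png")
im=vision.camera("top"); crop("top",im,215,415,100,260,4,"pics/t2.png"); print(((pix("top",st()[0])-[215,100])*4))
E
```

```text
s1 tcp [431. 287.] s0 tcp [219.42807409 284.2149539 ]
[486.50284382 408.44101722]
```

View pics/s0c.png

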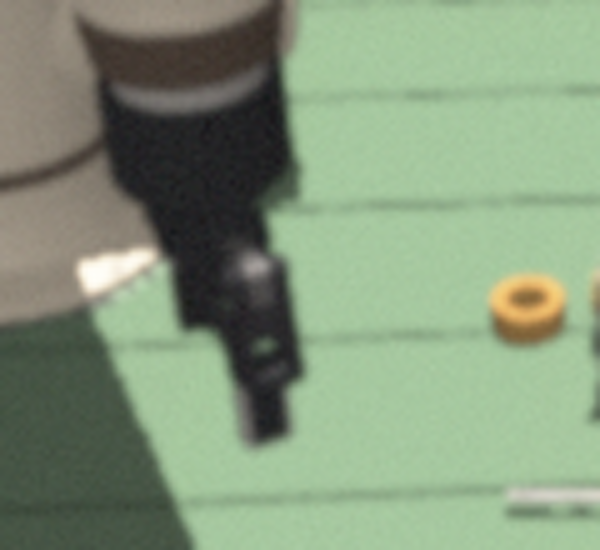

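View pics/t2.png

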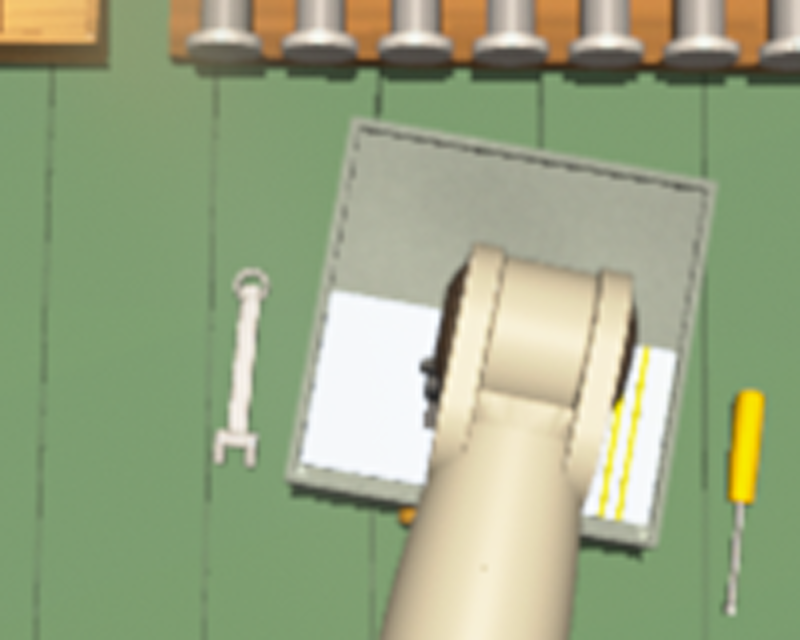

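```bash
python3 - <<'E'
from h import *
print("base",pix("side",[0,0,0]),pix("top",[0,0,0]))
im=vision.camera("side"); crop("side",im,80,400,0,260,2.4,"pics/s3.png")
for z in(0,73,150,190): print(z,(pix("side",st()[0]+[0,0,z/1000])-[80,0])*2.4)
E
```

```text
base [174.14567852 233.74679031] [305.33306989 349.56627688]
0 [584.86344585 520.04869571]
73 [585.66274607 472.90930744]
150 [586.55482186 420.29840315]
190 [587.03956693 391.7101632 ]
```

View pics/s3.png

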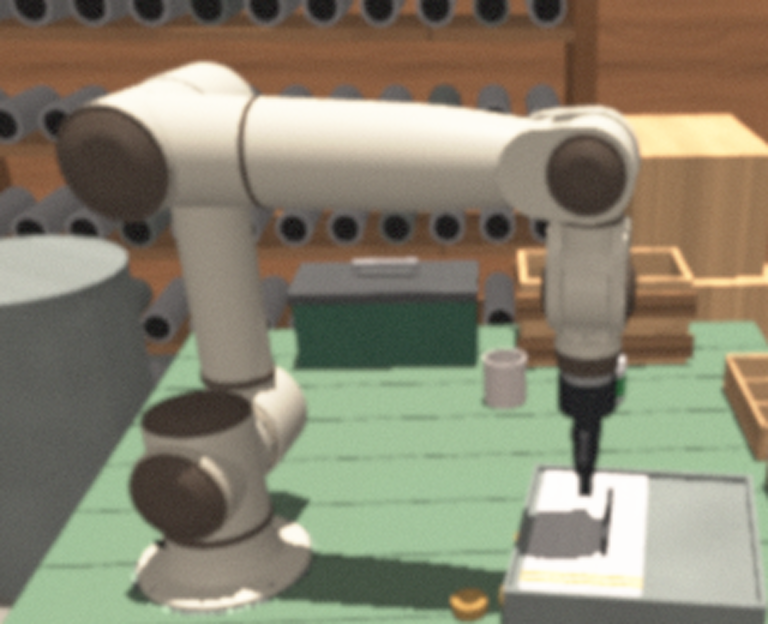

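```bash
python3 - <<'E'
from h import *
def tri(a,b):
    o1,d1=ray("side",*a);o2,d2=ray("top",*b)
    d1/=np.linalg.norm(d1);d2/=np.linalg.norm(d2)
    s=np.linalg.lstsq(np.c_[d1,-d2],o2-o1,rcond=None)[0]
    A,B=o1+s[0]*d1,o2+s[1]*d2; return (A+B)/2,np.linalg.norm(A-B)
print(tri((80+585/2.4,175/2.4),(215+630/4,100+350/4)))
p=st()[0]
for y in(0,.04,.08): print(y,[((pix("top",p+v*y+[0,0,z])-[215,100])*4).round() for z in(0,.1,.2,.4)],((pix("side",p+v*y)-[80,0])*2.4).round())
print(o:=sensors.get_obs()["q"])
E
```

```text
(array([ 0.50138968, -0.16246872,  0.5854256 ]), np.float64(0.0038249421862370254))
0 [array([486., 409.]), array([494., 397.]), array([502., 383.]), array([521., 350.])] [585. 520.]
0.04 [array([440., 400.]), array([444., 388.]), array([449., 374.]), array([461., 339.])] [587. 505.]
0.08 [array([394., 392.]), array([395., 379.]), array([397., 364.]), array([401., 329.])] [589. 490.]
[-1.10717198e+01  1.00749039e-01 -3.75476069e+00  8.60878438e+01
  2.68498363e-04  1.78338601e+02]
```

The cameras agree on the box and the wrist, but the visible fingertip looks about 40 mm higher than the reported TCP. A gentle forward push at this height is harmless, and it will show which is right.

Emit:
carry_out:
  increments:
    - [0, 0, 0, 0, 5, 0, 0]
    - [0, 0, 0, 0, 5, 0, 0]
    - [0, 0, 0, 0, 5, 0, 0]
    - [0, 0, 0, 0, 5, 0, 0]
    - [0, 0, 0, 0, 5, 0, 0]
    - [0, 0, 0, 0, 0, 0, 0]

```text
time: 3.8
ee_pos: [0.5361, -0.1042, 0.1121]
tcp_rot: [-93.7, 90.0, 166.9]
wrist_force: [-0.3, 0.6, 0.2]
opening: -0.0
```

```bash
python3 - <<'E'
from h import *
p,r,o=st(); print(tobox(p),o["wrist_force"])
im=vision.camera("side"); crop("side",im,260,420,150,290,4,"pics/s4.png")
E
```

```text
[ 33.5   0.3 112.1] [-0.26292977  0.56625978  0.21822691]
```

View pics/s4.png

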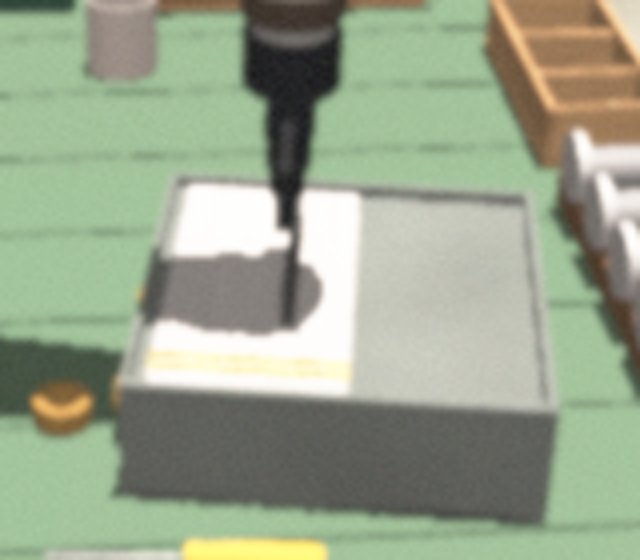

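There was no force and the fingertip passed over the rib. So the fingers really end about 41 mm above the reported TCP: the tip is at crop (287,228), and the TCP projects to about (287,272). The tool lies in the arm's plane, so the offset isn't sideways. I'll back off and come down in small checked steps.

Emit:
carry_out:
  increments:
    - [0, 0, 0, 0, -16, 0, 0]
    - [0, 0, 0, 0, -16, 0, 0]
    - [0, 0, 0, 0, 0, 0, 0]
    - [0, 0, 0, 10, 0, 0, 0]
    - [0, 0, 0, 8, 0, 0, 0]
    - [0, 0, 0, 8, 0, 0, 0]
    - [0, 0, 0, 0, 0, 0, 0]
    - [0, 0, 0, 0, 0, 0, 0]

```text
time: 4.85
ee_pos: [0.5044, -0.0989, 0.0864]
tcp_rot: [82.2, 90.0, -17.2]
wrist_force: [0.4, -0.9, 0.1]
opening: -0.0002
```

```bash
python3 - <<'E'
from h import *
p,r,o=st(); print(tobox(p),o["wrist_force"])
im=vision.camera("side"); crop("side",im,260,420,150,290,4,"pics/s5.png")
for z in (0,30,41,50): print(z,((pix("side",p+[0,0,z/1000])-[260,150])*4).round())
E
```

```text
[ 1.4  0.3 86.4] [ 0.42780315 -0.9488623   0.08225053]
0 [245. 294.]
30 [246. 263.]
41 [246. 251.]
50 [246. 242.]
```

View pics/s5.png

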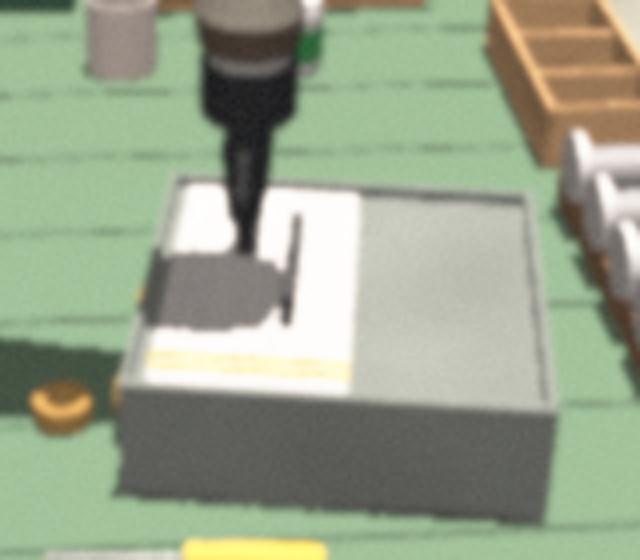

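The reported z (86 mm) is now below the cover's upper face with no contact, which confirms the offset. The fingertip shows at about (246,252), so its true height is about 127 mm. I'll go 15 mm lower and push.

Emit:
carry_out:
  increments:
    - [0, 0, 0, 8, 0, 0, 0]
    - [0, 0, 0, 7, 0, 0, 0]
    - [0, 0, 0, 0, 0, 0, 0]
    - [0, 0, 0, 0, 6, 0, 0]
    - [0, 0, 0, 0, 6, 0, 0]
    - [0, 0, 0, 0, 6, 0, 0]
    - [0, 0, 0, 0, 6, 0, 0]
    - [0, 0, 0, 0, 6, 0, 0]
    - [0, 0, 0, 0, 6, 0, 0]
    - [0, 0, 0, 0, 6, 0, 0]

```text
time: 6.15
ee_pos: [0.546, -0.1058, 0.0713]
tcp_rot: [-95.3, 90.0, 165.3]
wrist_force: [-3.4, 0.6, 1.9]
opening: 0.0
```

```bash
python3 - <<'E'
from h import *
p,r,o=st(); print(tobox(p),o["wrist_force"])
im=vision.camera("side"); crop("side",im,260,420,150,290,4,"pics/s6.png")
E
```

```text
[43.6  0.3 71.3] [-3.35475272  0.55338742  1.88058584]
```

View pics/s6.png

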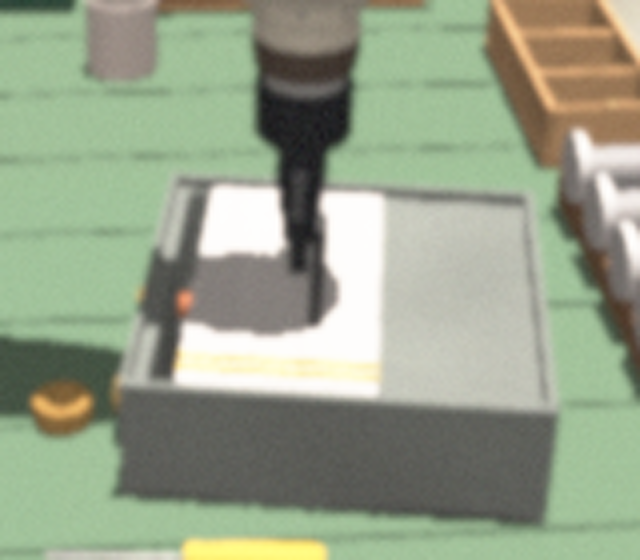

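The fingers are in contact with the rib at 3.4 N, and the cover has moved about 20 mm (front edge at crop 180→384). I'll keep pushing.

Emit:
carry_out:
  increments:
    - [0, 0, 0, 0, 9, 0, 0]
    - [0, 0, 0, 0, 9, 0, 0]
    - [0, 0, 0, 0, 9, 0, 0]
    - [0, 0, 0, 0, 9, 0, 0]
    - [0, 0, 0, 0, 9, 0, 0]
    - [0, 0, 0, 0, 9, 0, 0]
    - [0, 0, 0, 0, 9, 0, 0]
    - [0, 0, 0, 0, 9, 0, 0]
    - [0, 0, 0, 0, 9, 0, 0]
    - [0, 0, 0, 0, 9, 0, 0]
    - [0, 0, 0, 0, 9, 0, 0]
    - [0, 0, 0, 0, 0, 0, 0]

```text
time: 7.7
ee_pos: [0.6443, -0.1221, 0.0711]
tcp_rot: [91.7, 90.0, -7.7]
wrist_force: [0.4, 0.6, 0.5]
opening: -0.0003
```

Emit:
carry_out:
  increments:
    - [0, 0, 0, 0, 4, 0, 0]
    - [0, 0, 0, 0, 4, 0, 0]
    - [0, 0, 0, 0, 4, 0, 0]

```text
time: 8.07
ee_pos: [0.6553, -0.124, 0.0713]
tcp_rot: [-94.5, 90.0, 166.0]
wrist_force: [-2.2, 0.6, -0.6]
opening: 0.0001
```

```bash
python3 - <<'E'
from h import *
p,r,o=st(); print(tobox(p),o["wrist_force"])
im=vision.camera("side"); crop("side",im,260,420,150,290,4,"pics/s7.png")
E
```

```text
[154.4   0.3  71.3] [-2.21873717  0.59594621 -0.64159843]
```

View pics/s7.png

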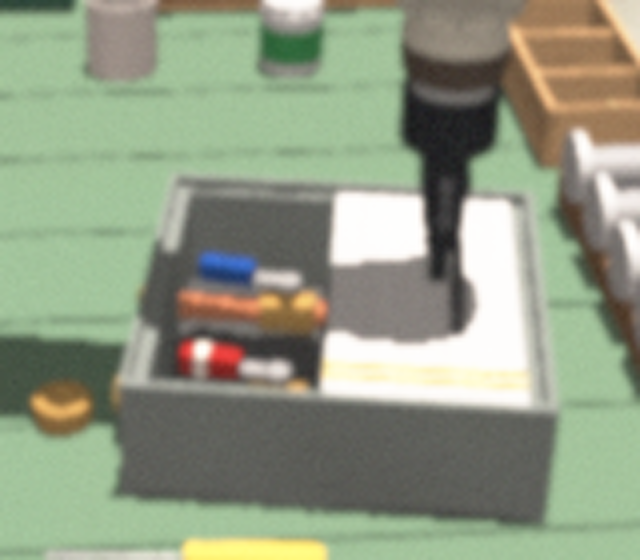

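The bay is open: red with the white band sits on the right (crop 210,360), blue is beyond it (245,270). The cover's back edge (530) is still about 10 mm short of its stop.

Emit:
carry_out:
  increments:
    - [0, 0, 0, 0, 3, 0, 0]
    - [0, 0, 0, 0, 3, 0, 0]
    - [0, 0, 0, 0, 2, 0, 0]

```text
time: 8.5
ee_pos: [0.6633, -0.1253, 0.0713]
tcp_rot: [-128.1, 90.0, 132.5]
wrist_force: [-1.9, 1.3, 0.4]
opening: 0.0003
```

Emit:
carry_out:
  increments:
    - [0, 0, 0, 0, 2, 0, 0]
    - [0, 0, 0, 0, 2, 0, 0]

```text
time: 8.75
ee_pos: [0.6672, -0.1259, 0.0712]
tcp_rot: [-76.7, 90.0, -176.2]
wrist_force: [-2.0, -0.1, -0.5]
opening: -0.0
```

Emit:
carry_out:
  increments:
    - [0, 0, 0, 0, 2, 0, 0]
    - [0, 0, 0, 0, 0, 0, 0]

```text
time: 9.0
ee_pos: [0.6683, -0.1261, 0.0713]
tcp_rot: [-90.7, 89.9, 169.9]
wrist_force: [-6.1, 0.8, 2.5]
opening: -0.0001
```

Emit:
carry_out:
  increments:
    - [0, 0, 0, 0, 1.5, 0, 0]
    - [0, 0, 0, 0, 0, 0, 0]

```text
time: 9.25
ee_pos: [0.6683, -0.1261, 0.0713]
tcp_rot: [-90.7, 89.7, 169.9]
wrist_force: [-14.3, 2.4, 5.7]
opening: 0.0
```

Emit:
carry_out:
  increments:
    - [0, 0, 0, 0, 1.5, 0, 0]
    - [0, 0, 0, 0, 0, 0, 0]

```text
time: 9.5
ee_pos: [0.6682, -0.1261, 0.0713]
tcp_rot: [-90.3, 89.6, 170.3]
wrist_force: [-22.0, 4.6, 8.0]
opening: -0.0001
```

```bash
python3 - <<'E'
from h import *
p,r,o=st(); print(tobox(p),o["wrist_force"])
im=vision.camera("side"); crop("side",im,260,420,150,290,4,"pics/s8.png")
E
```

```text
[167.4   0.3  71.3] [-22.03172061   4.63648149   8.03540507]
```

View pics/s8.png

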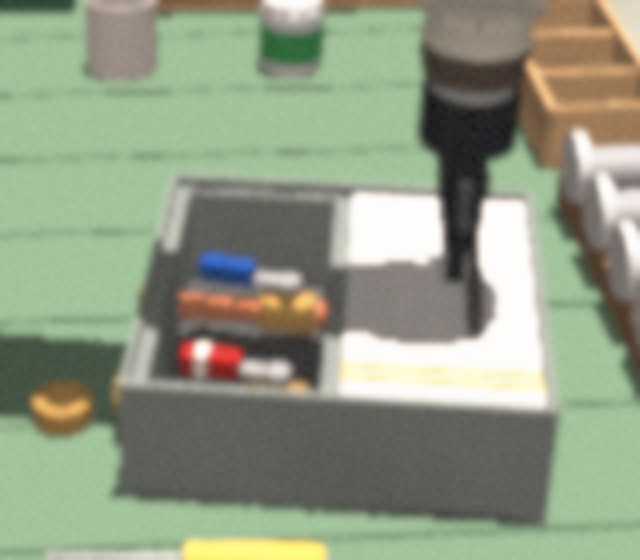

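The cover is at its stop: the force rose to 22 N with no motion, and its back edge reached the lip (545). I'll back off, rise, then measure the handles.

Emit:
carry_out:
  increments:
    - [0, 0, 0, 0, -4, 0, 0]
    - [0, 0, 0, 0, -12, 0, 0]
    - [0, 0, 0, -30, 0, 0, 0]
    - [0, 0, 0, -50, 0, 0, 0]
    - [0, 0, 0, 0, -45, 30, 0]
    - [0, 0, 0, 0, -45, 30, 0]
    - [0, 0, 0, 0, -45, 30, 0]
    - [0, 0, 0, 0, -45, 30, 0]
    - [0, 0, 0, 0, 0, 0, 0]

```text
time: 10.68
ee_pos: [0.4573, -0.2145, 0.1525]
tcp_rot: [67.4, 89.9, -32.2]
wrist_force: [1.1, 1.0, 0.4]
opening: -0.0003
```

```bash
python3 - <<'E'
from h import *
p,r,o=st(); print(tobox(p),o["wrist_force"],o["time"])
im=vision.camera("side"); crop("side",im,260,420,150,290,4,"pics/s9.png"); cv2.imwrite("pics/s9f.png",im[:,:,::-1])
im=vision.camera("top"); crop("top",im,215,415,100,260,4,"pics/t9.png"); cv2.imwrite("pics/t9f.png",im[:,:,::-1])
E
```

```text
[ -26.3 -121.4  152.5] [1.08672669 1.0245954  0.3693422 ] 10.675
```

View pics/s9.png

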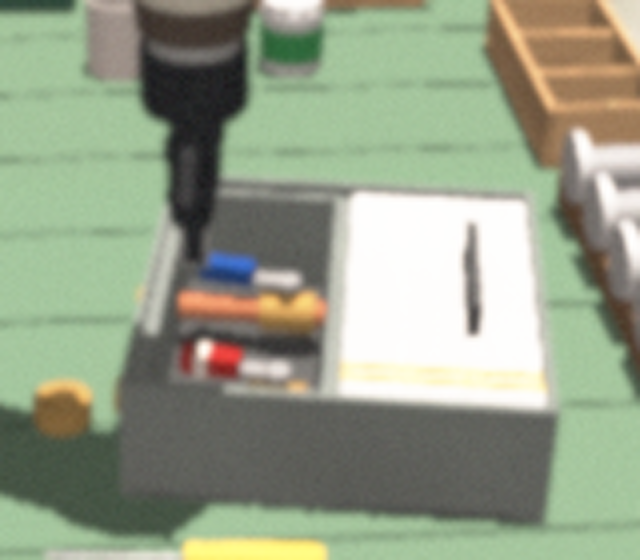

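View pics/t9.png

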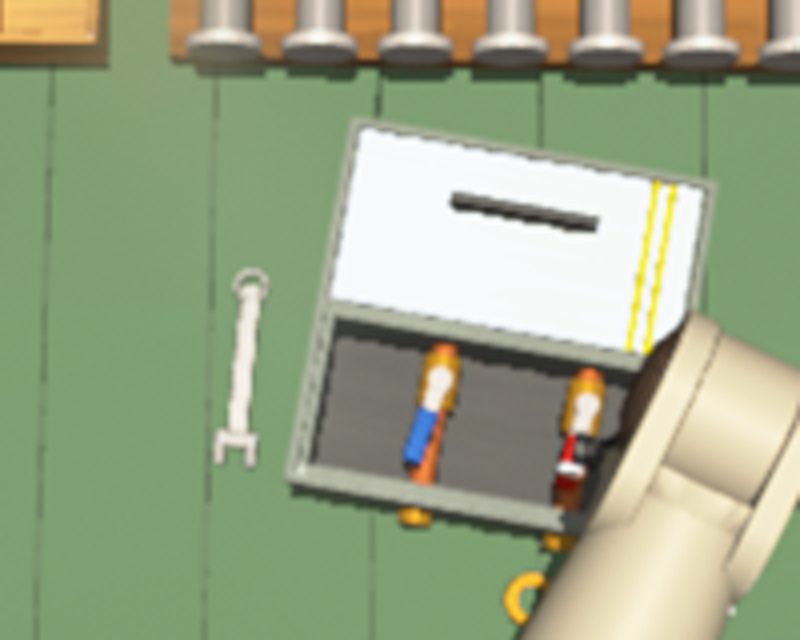

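Both handles now show in the top view. Red runs from its pivot at about (585,405) through the band at (570,468), blue from (438,385) to (413,462). I'll convert these to box coordinates.

```bash
python3 - <<'E'
from h import *
for nm,a,z in (("redpiv",(585,405),.080),("redband",(571,467),.083),("redtip",(565,492),.083),("redgrip",(574,447),.083),("blupiv",(438,385),.08),("blutip",(413,462),.083)):
    print(nm,tobox(onz("top",215+a[0]/4,100+a[1]/4,z)))
im=cv2.cvtColor(cv2.imread("pics/s7.png"),cv2.COLOR_BGR2HSV)
m=((im[...,1]>150)&((im[...,0]<6)|(im[...,0]>174))&(im[...,2]>110)).astype(np.uint8)
n,l,s,c=cv2.connectedComponentsWithStats(m)
for i in range(1,n):
    if s[i,4]>150: print(s[i],c[i],tobox(onz("side",260+c[i][0]/4,150+c[i][1]/4,.076)))
# s7 side: tip left end ~ (180,358), right end of red ~(243,360)
for a in((180,358),(243,360),(290,370)): print(a,tobox(onz("side",260+a[0]/4,150+a[1]/4,.076)))
# cover rear check
for a in((453,200),(597,222)): print("rib",tobox(onz("top",215+a[0]/4,100+a[1]/4,.129)))
E
```

```text
redpiv [ 30.1 -84.7  80. ]
redband [-25.4 -81.4  83. ]
redtip [-47.6 -79.9  83. ]
redgrip [ -7.8 -81.1  83. ]
blupiv [24.9 43.9 80. ]
blutip [-45.   53.6  83. ]
[178 341  12  30 253] [184.23715415 353.9486166 ] [-40.4 -74.1  76. ]
[211 344  32  33 780] [225.25       359.29871795] [ -7.8 -78.1  76. ]
(180, 358) [-43.1 -79.8  76. ]
(243, 360) [  6.  -77.6  76. ]
(290, 370) [ 43.2 -87.2  76. ]
rib [177.7  59.4 129. ]
rib [180.7 -64.6 129. ]
```

The frame checks out: red pivot at (30,-85), red tip at (-48,-80), so about 0.06 rad. The rib at 179 puts the cover at its stop. I'll descend beside the red grip, at box (-26,-121), using the +41 mm tip correction.

Emit:
carry_out:
  increments:
    - [0, 0, 0, 30, 0, 0, 0]
    - [0, 0, 0, 30, 0, 0, 0]
    - [0, 0, 0, 20, 0, 0, 0]
    - [0, 0, 0, 10, 0, 0, 0]
    - [0, 0, 0, 10, 0, 0, 0]
    - [0, 0, 0, 0, 0, 0, 0]

```text
time: 11.52
ee_pos: [0.4592, -0.2129, 0.051]
tcp_rot: [-111.9, 90.0, 148.7]
wrist_force: [-0.4, 0.5, -0.1]
opening: 0.0002
```

```bash
python3 - <<'E'
from h import *
p,r,o=st(); print(tobox(p),o["wrist_force"],o["time"])
im=vision.camera("side"); crop("side",im,260,420,150,290,4,"pics/s10.png")
for z in (0,30,41,50): print(z,((pix("side",p+[0,0,z/1000])-[260,150])*4).round())
E
```

```text
[ -24.6 -119.5   51. ] [-0.42777468  0.48344481 -0.14935432] 11.525
0 [198. 416.]
30 [198. 384.]
41 [198. 373.]
50 [198. 363.]
```

View pics/s10.png

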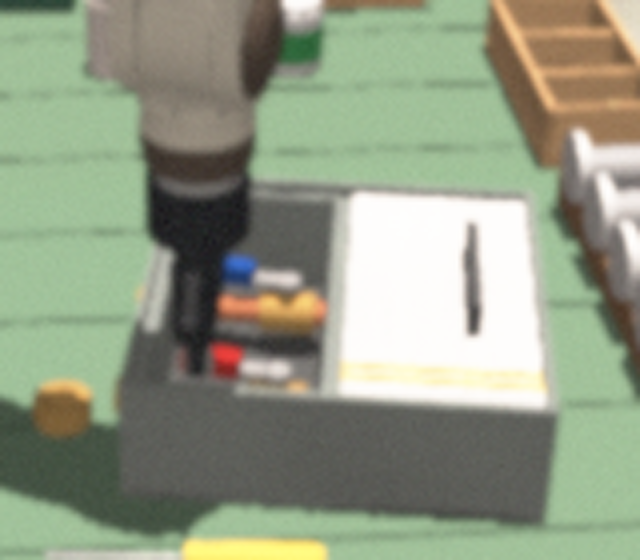

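Emit:
carry_out:
  increments:
    - [0, 0, 0, 14, 0, 0, 0]
    - [0, 0, 0, 11, 0, 0, 0]
    - [0, 0, 0, 0, 0, 0, 0]
    - [0, 0, 0, 0, 0, -7, 0]
    - [0, 0, 0, 0, -1, -7, 0]
    - [0, 0, 0, 0, -2, -7, 0]
    - [0, 0, 0, 0, -1, -7, 0]
    - [0, 0, 0, 0, -1, -7, 0]
    - [0, 0, 0, 0, 0, -7, 0]

```text
time: 12.7
ee_pos: [0.4609, -0.1704, 0.0264]
tcp_rot: [11.2, 90.0, -88.2]
wrist_force: [-0.3, -3.2, -0.1]
opening: 0.0002
```

```bash
python3 - <<'E'
from h import *
p,r,o=st(); print(tobox(p),o["wrist_force"],o["time"])
im=vision.camera("side"); crop("side",im,260,420,150,290,4,"pics/s11.png")
E
```

```text
[-29.8 -77.3  26.4] [-0.34274288 -3.16896737 -0.13719431] 12.7
```

View pics/s11.png

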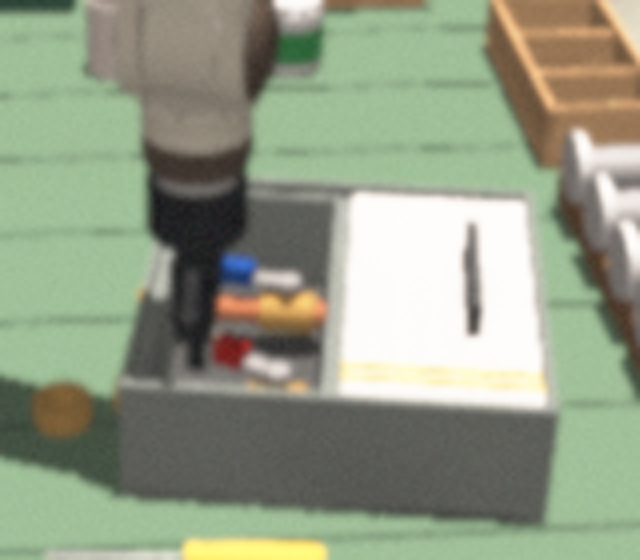

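The red handle is turning (grip now at crop 235,350, force 3 N). I'll continue along the arc.

Emit:
carry_out:
  increments:
    - [0, 0, 0, 0, 2, -7, 0]
    - [0, 0, 0, 0, 2, -7, 0]
    - [0, 0, 0, 0, 4, -7, 0]
    - [0, 0, 0, 0, 4, -7, 0]
    - [0, 0, 0, 0, 5.5, -5.5, 0]
    - [0, 0, 0, 0, 5.5, -5.5, 0]
    - [0, 0, 0, 0, 6, -4, 0]
    - [0, 0, 0, 0, 6, -4, 0]

```text
time: 13.75
ee_pos: [0.5035, -0.1299, 0.0262]
tcp_rot: [-108.3, 90.0, 152.3]
wrist_force: [-2.2, -2.2, -0.6]
opening: -0.0
```

```bash
python3 - <<'E'
from h import *
p,r,o=st(); print(tobox(p),o["wrist_force"],o["time"])
im=vision.camera("side"); crop("side",im,260,420,150,290,4,"pics/s12.png")
E
```

```text
[  5.5 -30.4  26.2] [-2.23199985 -2.21138502 -0.55056829] 13.75
```

View pics/s12.png

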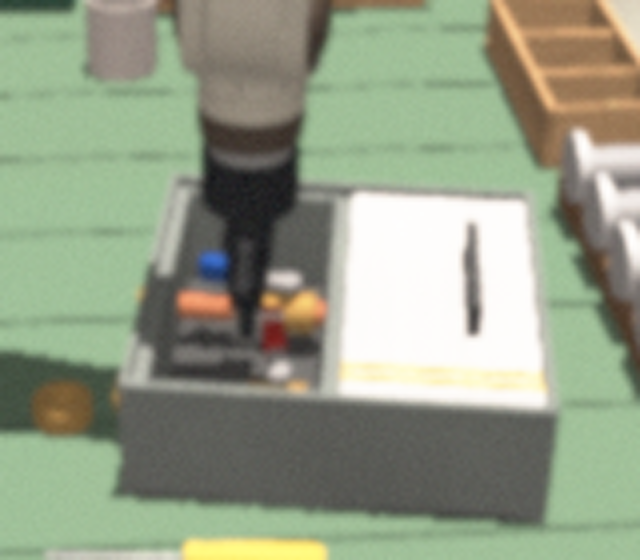

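The handle is nearly across its pipe (grip 275,335). I'll push +x in small steps until it reaches the stop.

Emit:
carry_out:
  increments:
    - [0, 0, 0, 0, 3, 0, 0]
    - [0, 0, 0, 0, 2, 0, 0]
    - [0, 0, 0, 0, 0, 0, 0]

```text
time: 14.18
ee_pos: [0.5082, -0.1309, 0.0263]
tcp_rot: [155.6, 90.0, 56.2]
wrist_force: [-1.1, 1.3, -1.0]
opening: -0.0001
```

Emit:
carry_out:
  increments:
    - [0, 0, 0, 0, 2, 0, 0]
    - [0, 0, 0, 0, 0, 0, 0]

```text
time: 14.42
ee_pos: [0.5102, -0.1313, 0.0263]
tcp_rot: [99.8, 90.0, 0.4]
wrist_force: [-1.4, 1.8, -0.1]
opening: 0.0002
```

Emit:
carry_out:
  increments:
    - [0, 0, 0, 0, 1.5, 0, 0]
    - [0, 0, 0, 0, 0, 0, 0]

```text
time: 14.68
ee_pos: [0.5114, -0.1315, 0.0263]
tcp_rot: [-97.8, 90.0, 162.8]
wrist_force: [-4.2, 2.8, 0.4]
opening: 0.0001
```

Emit:
carry_out:
  increments:
    - [0, 0, 0, 0, 1.5, 0, 0]
    - [0, 0, 0, 0, 0, 0, 0]

```text
time: 14.92
ee_pos: [0.5114, -0.1314, 0.0262]
tcp_rot: [-92.0, 89.8, 168.6]
wrist_force: [-11.5, 4.9, 6.2]
opening: -0.0003
```

Emit:
carry_out:
  increments:
    - [0, 0, 0, 0, 1.5, 0, 0]
    - [0, 0, 0, 0, 0, 0, 0]

```text
time: 15.18
ee_pos: [0.5114, -0.1314, 0.0262]
tcp_rot: [-90.9, 89.7, 169.7]
wrist_force: [-19.4, 6.0, 10.5]
opening: -0.0001
```

Emit:
carry_out:
  increments:
    - [0, 0, 0, 0, 1.5, 0, 0]
    - [0, 0, 0, 0, 0, 0, 0]

```text
time: 15.42
ee_pos: [0.5114, -0.1314, 0.0261]
tcp_rot: [-90.8, 89.5, 169.8]
wrist_force: [-26.4, 6.6, 14.9]
opening: 0.0002
```

That's a hard stop (26 N, no motion). The finger position also matches a handle face at x = 21, which is 90°. Now I'll back off, rise, and move clear to look.

Emit:
carry_out:
  increments:
    - [0, 0, 0, 0, -6, 0, 0]
    - [0, 0, 0, 0, -12, 0, 0]
    - [0, 0, 0, 0, 0, 0, 0]
    - [0, 0, 0, -40, 0, 0, 0]
    - [0, 0, 0, -45, 0, 0, 0]
    - [0, 0, 0, -45, 0, 0, 0]
    - [0, 0, 0, -45, -10, 30, 0]
    - [0, 0, 0, 0, -25, 50, 0]
    - [0, 0, 0, 0, -25, 50, 0]
    - [0, 0, 0, 0, -25, 50, 0]
    - [0, 0, 0, 0, -25, 50, 0]
    - [0, 0, 0, 0, -25, 50, 0]

```text
time: 16.92
ee_pos: [0.3182, -0.3852, 0.2016]
tcp_rot: [48.4, 89.9, -51.0]
wrist_force: [1.0, -0.9, 0.2]
opening: -0.0001
```

Emit:
carry_out:
  increments:
    - [0, 0, 0, 0, -25, 50, 0]
    - [0, 0, 0, 0, -25, 50, 0]
    - [0, 0, 0, 0, 0, 0, 0]
    - [0, 0, 0, 0, 0, 0, 0]

```text
time: 17.42
ee_pos: [0.2536, -0.474, 0.2012]
tcp_rot: [112.5, 90.0, 13.0]
wrist_force: [-0.6, 0.5, -0.7]
opening: 0.0001
```

```bash
python3 - <<'E'
from h import *
p,r,o=st(); print(p,o["wrist_force"],o["time"])
im=vision.camera("top"); crop("top",im,215,415,100,260,4,"pics/t13.png"); cv2.imwrite("pics/t13f.png",im[:,:,::-1])
im=vision.camera("side"); cv2.imwrite("pics/s13f.png",im[:,:,::-1])
E
```

```text
[ 0.25364006 -0.47400414  0.20124683] [-0.63714923  0.46493591 -0.7137109 ] 17.425
```

View pics/t13.png

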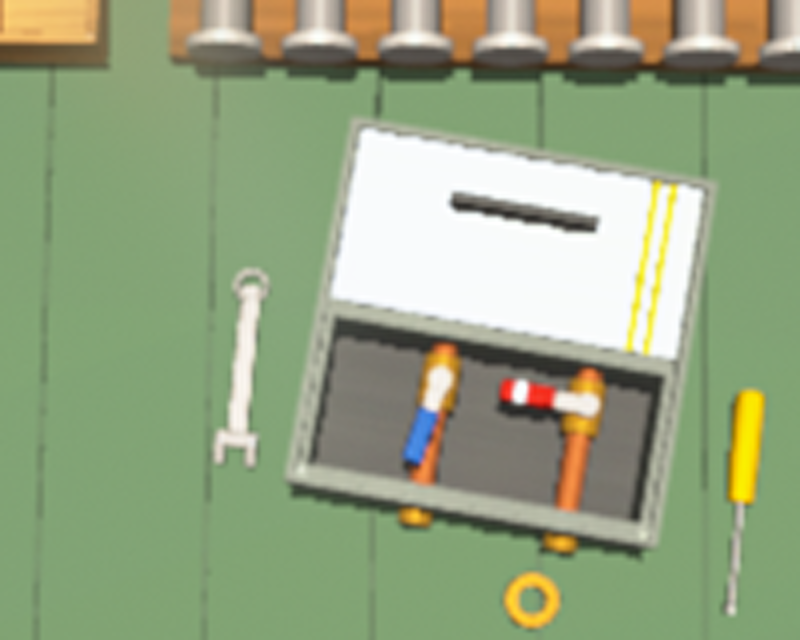

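View pics/s13f.png

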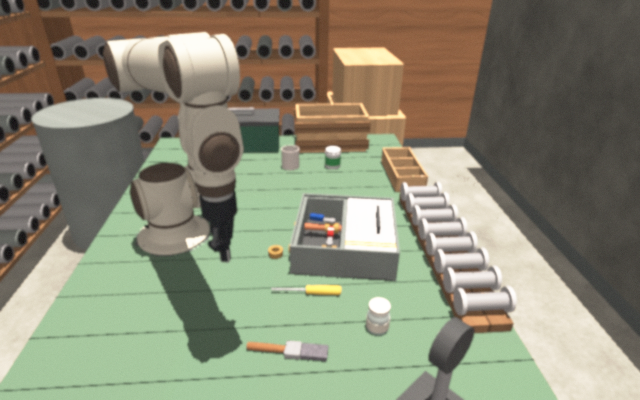

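The red handle lies across its pipe, pivot (588,404) to tip (503,390), parallel to the box's cross axis. The cover is against the back lip, blue is unchanged at (413,462), and the loose things haven't moved. I'll hand the job in.

```bash
python3 - <<'E'
from h import *
a=tobox(onz("top",215+588/4,100+404/4,.083));b=tobox(onz("top",215+503/4,100+390/4,.083));print(a,b,np.degrees(np.arctan2(b[1]-a[1],-(b[0]-a[0]))))
from workcell import job_done; print(job_done())
E
```

```text
[ 31.1 -86.8  83. ] [ 30.2 -12.3  83. ] 89.30786988901504
the job is handed in; nothing more can be done
None
```

The job is done and handed in at about 17.5 s of the 48 s allowed. I pushed the cover back to its stop by its rib, then pushed the red, white-banded handle clockwise to its stop.

**Last checks:**
- **Cover:** the force rose to 22 N (about 24 N in all) with no further motion. In the top view the rib sits at about box x = 179 (180 expected), with the cover lying in its channel against the back lip.
- **Marked handle:** the force rose to 26 N (about 31 N in all) with no further motion. The top view puts it at about 89°, which is 90° within the measuring error.
- **Other things:** the blue handle looks unchanged, and so do the loose things I could see in the pictures. The arm ended clear of everything.

**One disagreement:** with the gripper shut, the fingers really end about 41 mm above the reported TCP. My first push, made at the reported height, passed over the rib without touching it. I corrected all later heights by that amount and checked them in the side camera.

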